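Load a tall cap, rim down, in the capping nest

ROBOT

A 6-joint arm with a two-finger parallel gripper is mounted at the origin on the work surface. World frame = base frame: x ahead of the robot, y to its left, z up, the work surface at z = 0. Lengths are in m, angles in rad, forces in N, time in s.
With the tool pointing down it reaches from about 0.325 to 0.85 m from the base axis. Payload 4.4 kg.
Tool frame: the origin (TCP) lies at the very end of the fingers, on their centre line; the grasp point (between the pads) lies 19 mm behind it; y points along the fingers, x is the direction in which the jaws open and shut, and the axes are right-handed (so a half turn about y gives the same grasp; the last joint's range is limited). The gripper opens to 94 mm and grips with 3 to 60 N. Pads are 16 mm wide; open, the fingers measure 119 mm over their backs; the gripper's body (75 mm by 177 mm) begins 78 mm behind the grasp point.
Start: joints at [-1.448, 0.207, 1.542, -0, 1.393, -0.15], TCP at [0.155, -0.554, 0.205] pointing down, gripper open.
Joint ranges: [-2.73, 2.73], [-0.86, 2.22], [0.23, 2.46], [-1.11, 4.25], [0.08, 2.63], [-2.82, 2.82]. Speed limits (rad/s): [2.79, 2.79, 3.14, 3.14, 3.14, 3.14].

INTERFACE

Orientations are given as a unit quaternion [w, x, y, z].
In Python, from workcell import telemetry, capture, robot, nets gives the robot as it stands.
- The arm moves only by the tool jog_arm, never from a script. Its arguments are lists of equal length, an entry for each row: "jaw": the opening, from -1 (shut) to 1 (fully open), so that 0 is half open; "slide": the shift along the tool's x, y, z in m, a list of three; "twist": the turn, a rotation vector about the tool's x, y, z in rad, a list of three. A call has 1 to 10 rows; each row is the pose to reach, as a shift and turn from the pose measured when the call began, along the tool's axes at that moment; what a row does not reach only later rows make up. A row lasts 1/8 s, in which the tool goes at most 62.5 mm and 10.7 degrees, less where a joint would pass 70% of its speed; a pose out of reach is approached as far as the arm can. A call with a gripper value outside its range is refused whole. The fingers move at their own pace and stop on an object; the grip force is fixed at half the most. Time passes only in rows, so rows that repeat a pose let the fingers close. It gives the time, the measured TCP pose, the force and the opening at its end, in the units of the state.
- telemetry.observe(): the state, without advancing time (a new reading comes with each control period).
- capture(name): name is "scene" or "side" or "wrist"; returns a dict with "pixels" (480x640x3 uint8, red, green, blue), "z_map" (480x640 float32, m along the optical axis (not along the pixel's ray), 0 where there is no reading), "K" (3x3 intrinsics, pixels), "k1" (the pictures are not rectified: a ray, as slopes to the right and down, at radius r is drawn at 1 + k1 r^2 times it, then the intrinsics apply), "extrinsics" (4x4, takes a point from world to camera coordinates); the wrist camera has in their place "mount" (4x4, takes a point from camera to tool coordinates, whose origin is the TCP and whose axes are the tool frame's). Camera axes: x right, y down, z forward; pixel columns grow to the right and rows downward; lengths in m; the calibration is good to about 2 mm. A picture is of the moment at which its call begins: read the wrist's pose just before it.
- robot.sign_off(): hands the job in, once; it reports no verdict.
Trained networks look in a picture, given as the dict that the camera call returned (one of the last four; its "shot" number tells which), for a name from the list of things; names that differ only in an ending like _2 or _b are one class to them, and where a whole thing is asked for, a point or a joint stands for the part that bears it (a point fixed in the world has none). Each returns a list of dicts, best first, with "score" (0 to 1); they miss things now and then, are a little off and sometimes report something else, mostly with a low value. They report only what shows in the picture. A call takes as long as a camera call. They do not tell look-alikes from the thing itself.
- nets.silhouettes(picture, thing): "mask" (480x640 bool, what is visible of it) and "rect" ([centre column, centre row, width, height] in pixels, round what is visible of it).
The state is a dict: "time_s": time; "joint_positions": joint angles; "joint_vel": joint speeds; "tau": joint torques, N m; "eef_pos": TCP position; "ee_rot": TCP orientation; "ft_force": force on the tool from outside, world axes, zero at the start; "wrist_torque": the same for the moment, N m; "width": finger opening in m.
Only numpy, scipy, OpenCV 4.12 (cv2) and the standard library are available. Lean on these libraries where they do the work, as an engineer would, in place of code of your own. Each camera call takes 0.05 s, during which the arm holds its last target. There are 200 camera calls.

TASK

Take the tall white cap off the sloping wire drying rack and set it in the round pocket of the blue capping stand, closed top up and open rim down, sitting flat on the pocket's floor; then let go of it. Leave the short cap on the rack, and leave the bottle where it stands.

Things in the scene. Friction and masses are not known exactly. Their poses are not given: they have to be found in the camera images.
- tall_cap: tall white ribbed bottle cap: hollow cylinder 52 mm across, 38 mm high, wall 3 mm, one end closed, about 30 g. Origin at the centre of its open rim; z axis along the cap's axis, from open rim to closed top (z = 38 mm). At the start the open rim lies against the sloping rack and the closed top faces out and up, z axis 65 degrees from vertical
- tall_cap_top (a point): centre of the outside of the tall cap's closed top; axes as the cap's
- short_cap: the short white cap, 52 mm across but only 20 mm high, in the rack's other place; origin and axes as for the tall cap. Not to be moved
- rack: fixed rack of 6 mm steel wire, 236 mm wide, 115 mm high; origin on the bench, its -x is the front. The wire plane leans back, 65 degrees from level. Two cap places at y = -55 and +55 mm; a cap's rim centre lies at x 0, z 85 mm. Rims rest on level full-width wires 13 mm up- and down-slope of that; below, each cap sits on two 8 mm pins, 30 mm apart, sticking out 24 mm
- nest (a point): centre of the pocket's floor in the capping stand, 46 mm above the bench, axes those of the stand, z up. The pocket is round, 57 mm across and 6 mm deep, in a grey round nest 74 mm across whose rim is 52 mm above the bench
- stand: fixed capping stand: blue base plate 200 x 200 mm, 12 mm thick, reaching from -70 to 130 mm in x and y. Origin on the bench, below the nest's centre. A steel column 34 mm across stands at x = 100, y = 100 mm and carries a blue arm with the capping head, turned aside: it reaches to x = 225 mm at y = 100 mm, 90 to 195 mm above the bench
- bottle: white plastic bottle standing on the bench, 72 mm across, 170 mm high, origin under its centre. Not to be moved
Not all that is in view belongs to the job. What is shaped like the tall_cap but pink or purple is not meant.

How it is judged:
At the end, for the whole second after the job is handed in: Tall cap at rest in the pocket, open rim down: rim centre within 5 mm of the pocket centre sideways and 3 mm of its floor in height, axis within 0.08 rad of vertical, top uppermost. Short cap within 20 mm and bottle within 30 mm of its start (horizontal distance between tall_cap and nest below 0.005 m and z of tall_cap in the frame of nest between -0.003 and 0.003 m and z of tall_cap_top in the frame of nest above 0.034 m and angle between tall_cap's own z axis and vertical below 0.08 rad and linear speed of tall_cap below 0.02 m/s and distance of short_cap from where it was at the start of the episode below 0.02 m and distance of bottle from where it was at the start of the episode below 0.03 m); the robot touches nothing.
It fails at once if the short cap is moved by more than 20 mm (distance of short_cap from where it was at the start of the episode above 0.02 m).
It fails at once if the bottle is moved by more than 30 mm or tipped (distance of bottle from where it was at the start of the episode above 0.03 m or angle between bottle's own z axis and vertical above 0.3 rad).
It also fails if it takes over 48 s, if anything falls off the work surface, if the arm or the gripper's body presses on something with over 40 N, if the wrist force passes 120 N, or if a joint passes its speed limit or range.

## Working session

There is one attempt and no reset: what is moved stays moved. The work goes in short steps, Python scripts to look and compute and a tool call to move; the robot and the scene stay as the last step left them, time stands still between calls to the robot, and variables do not carry over. Pictures are saved under pics/ and viewed, about 8 in all and at most 12, crops included, and the job is handed in when it is done.

Besides the shell and the picture viewer there is one more tool, called after "Emit:" as name(argument=value, ...), one argument or row to a line, values as JSON. jog_arm: Moves the arm, as the interface text tells. Its arguments: {"type":"object","properties":{"jaw":{"type":"array","items":{"type":"number"}},"slide":{"type":"array","items":{"type":"array","items":{"type":"number"}}},"twist":{"type":"array","items":{"type":"array","items":{"type":"number"}}}},"required":["jaw","slide","twist"]}

```bash
mkdir -p pics; cat > h.py <<'E'
import numpy as np, cv2
from scipy.spatial.transform import Rotation as R
from workcell import telemetry, capture, robot, nets
def pose():
    s=telemetry.observe(); q=s["ee_rot"]
    T=np.eye(4);T[:3,:3]=R.from_quat([q[1],q[2],q[3],q[0]]).as_matrix();T[:3,3]=s["eef_pos"];return T
def shot(n):
    T=pose(); p=capture(n)
    p["c2w"]=T@np.array(p["mount"]) if n=="wrist" else np.linalg.inv(np.array(p["extrinsics"]))
    return p
def cloud(p):
    K=np.array(p["K"]);v,u=np.mgrid[:480,:640]
    d=cv2.undistortPoints(np.stack([u.ravel(),v.ravel()],1).astype(float)[:,None],K,np.array([p["k1"],0,0,0,0.]))[:,0]
    z=p["z_map"].ravel().astype(float)
    c=np.c_[d*z[:,None],z]
    w=c@p["c2w"][:3,:3].T+p["c2w"][:3,3]
    w[z==0]=np.nan
    return w.reshape(480,640,3)
def save(p,n): cv2.imwrite("pics/"+n,cv2.cvtColor(p["pixels"],cv2.COLOR_RGB2BGR))
E
python3 - <<'E'
from h import *
np.set_printoptions(precision=4,suppress=True)
print(telemetry.observe())
for n in ["scene","side"]:
    p=shot(n);save(p,n+".png");W=cloud(p);print(n,p["c2w"],p["K"][0],p["k1"])
    for t in ["tall_cap","short_cap","rack","stand","bottle"]:
        for r in nets.silhouettes(p,t)[:4]:
            print(t,round(r["score"],2),np.round(r["rect"]),np.nanmedian(W[r["mask"]],0),np.nanmin(W[r["mask"]],0),np.nanmax(W[r["mask"]],0))
E
```

```text
{'time_s': 0.0, 'joint_positions': array([-1.4485,  0.2074,  1.5429, -0.    ,  1.3935, -0.1505]), 'joint_vel': array([ 0.0007,  0.0002, -0.0013, -0.0014, -0.0011, -0.0006]), 'tau': array([ -0.0002, -37.0878, -28.1416,   0.0698,   0.0361,  -0.0002]), 'eef_pos': array([ 0.1548, -0.5529,  0.2043]), 'ee_rot': array([ 0.5639, -0.5628,  0.4279, -0.4268]), 'ft_force': array([ 0.5756,  0.4363, -0.3722]), 'wrist_torque': array([0.0072, 0.0728, 0.0001]), 'width': 0.09406489328438361}
scene [[-0.3904  0.7722 -0.5012  1.1156]
 [ 0.9206  0.3301 -0.2086  0.2474]
 [ 0.0044 -0.5429 -0.8398  0.9979]
 [ 0.      0.      0.      1.    ]] [600.6273   0.     331.6439] -0.19178786605865306
tall_cap 0.67 [280. 178.  28.  32.] [ 0.425  -0.1613  0.02  ] [ 0.3851 -0.2018 -0.0037] [ 0.4568 -0.1316  0.0413]
tall_cap 0.58 [239. 155.  26.  27.] [ 0.3984 -0.2687  0.0215] [ 0.3745 -0.2931 -0.0006] [ 0.4306 -0.239   0.0417]
short_cap 0.78 [269. 205.  25.  19.] [ 0.5462 -0.1138  0.1081] [ 0.4598 -0.1771 -0.0038] [ 0.5569 -0.094   0.1176]
rack 0.98 [242. 221. 125. 107.] [ 0.5526 -0.1732  0.059 ] [ 0.4843 -0.3322 -0.005
[... 728 characters left out ...]
98 -0.2956 -0.0031] [ 0.4268 -0.2264  0.0422]
tall_cap 0.63 [242. 374.  34.  43.] [ 0.4256 -0.155   0.0174] [ 0.4006 -0.1873 -0.0018] [ 0.4522 -0.1242  0.0411]
short_cap 0.85 [306. 316.  25.  37.] [ 0.5345 -0.1321  0.1031] [ 0.5161 -0.1508  0.0716] [ 0.5546 -0.0961  0.1189]
rack 0.85 [328. 362.  83. 178.] [ 0.55   -0.2183  0.0545] [ 0.4784 -0.308  -0.0032] [0.6312 0.0076 0.1154]
stand 0.67 [302. 383.  37.  46.] [ 0.5085 -0.2399  0.1092] [ 0.4813 -0.2588  0.0016] [ 0.5367 -0.2033  0.1254]
stand 0.62 [255. 157. 137. 165.] [0.5077 0.2741 0.0144] [ 0.3548  0.1302 -0.0015] [0.6501 0.6428 0.1973]
bottle 0.92 [404. 210.  37.  85.] [0.7442 0.0558 0.0983] [0.7182 0.0387 0.0014] [0.7845 0.104  0.1729]
```

View pics/scene.png

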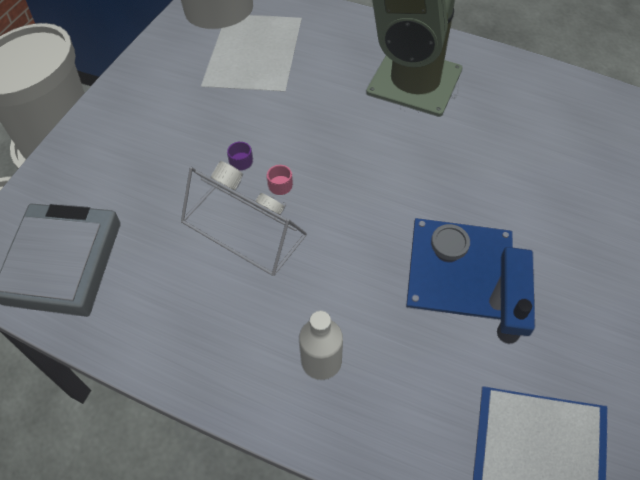

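View pics/side.png

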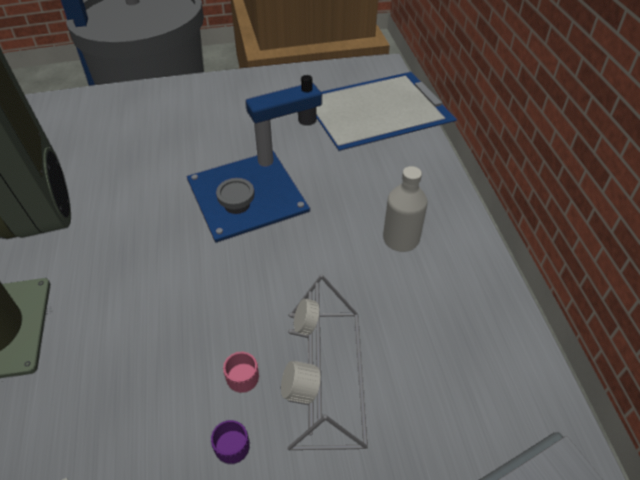

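The tall cap is at scene (227,176) and side (301,382). The short cap is at scene (270,205) and side (306,316). The pink and purple look-alikes stand on the bench in front of the rack. The nest is at scene (451,241) and side (236,194).

```bash
python3 - <<'E'
from h import *
np.set_printoptions(precision=4,suppress=True)
for n in ["scene","side"]:
    p=shot(n);W=cloud(p);P=W.reshape(-1,3)
    m=nets.silhouettes(p,"rack")[0]["mask"]
    Q=W[m];Q=Q[(Q[:,2]>.104)&(Q[:,2]<.125)&(Q[:,0]>.5)]
    vx,vy,x0,y0=cv2.fitLine(Q[:,:2].astype(np.float32),cv2.DIST_HUBER,0,.005,.001).ravel()
    t=(Q[:,:2]-[x0,y0])@[vx,vy];print(n,"topbar dir",vx,vy,"pt",x0,y0,"deg",np.degrees(np.arctan2(vy,vx)),"ends",[x0+t.min()*vx,y0+t.min()*vy],[x0+t.max()*vx,y0+t.max()*vy],len(Q))
    for t_,r_ in [("tall",(.45,.54,-.28,-.18)),("short",(.5,.56,-.16,-.09))]:
        q=P[(P[:,0]>r_[0])&(P[:,0]<r_[1])&(P[:,1]>r_[2])&(P[:,1]<r_[3])&(P[:,2]>.06)];print(t_,len(q),np.median(q,0),q.min(0),q.max(0))
    q=P[(P[:,0]>.36)&(P[:,0]<.55)&(P[:,1]>.13)&(P[:,1]<.32)]
    ring=q[(q[:,2]>.047)&(q[:,2]<.058)];e=cv2.fitEllipse(ring[:,:2].astype(np.float32)) if len(ring)>5 else 0
    print("nest",len(ring),np.median(ring,0),(ring.min(0)+ring.max(0))/2,np.ptp(ring,0))
    b=P[(P[:,2]>.006)&(P[:,2]<.018)&(P[:,0]>.3)&(P[:,0]<.72)&(P[:,1]>.08)&(P[:,1]<.45)]
    r=cv2.minAreaRect(b[:,:2].astype(np.float32));print("plate",r)
E
```

```text
scene topbar dir 0.16504875 0.9862854 pt 0.56175566 -0.1341841 deg 80.49993 ends [np.float64(0.534707354805071), np.float64(-0.29581723505247043)] [np.float64(0.5736305269827185), np.float64(-0.06322318997407576)] 47
tall 749 [ 0.5227 -0.2208  0.1047] [ 0.4965 -0.28    0.06  ] [ 0.5397 -0.1812  0.1241]
short 499 [ 0.5472 -0.1172  0.0997] [ 0.5093 -0.1598  0.06  ] [ 0.5599 -0.0914  0.1189]
nest 587 [0.4551 0.2176 0.0503] [0.4549 0.2176 0.0521] [0.0784 0.0723 0.0101]
plate ((0.519404411315918, 0.28600889444351196), (0.4205247461795807, 0.3093678653240204), 3.9777069091796875)
side topbar dir 0.16460325 0.98635983 pt 0.55024916 -0.18226112 deg 80.52581 ends [np.float64(0.5309920850732108), np.float64(-0.29765620174683566)] [np.float64(0.5696740951055016), np.float64(-0.06586016230966138)] 101
tall 1709 [ 0.5127 -0.2424  0.1058] [ 0.4809 -0.2799  0.0602] [ 0.54   -0.18    0.1249]
short 967 [ 0.5349 -0.1341  0.0986] [ 0.506  -0.16    0.0601] [ 0.5599 -0.0911  0.1192]
nest 641 [0.4538 0.215  0.0508] [0.4738 0.2487 0.0521] [0.117  0.1425 0.0103]
plate ((0.5273066759109497, 0.26503661274909973), (0.3850499987602234, 0.3674265742301941), 0.038028523325920105)
```

```bash
cat >> h.py <<'E'
def to(p,yaw,tilt,flip=1):
    """tool y = approach: heading yaw, tilt from down; x horizontal. prints slide,twist from now"""
    T=pose();h=np.array([np.cos(yaw),np.sin(yaw),0])
    y=np.sin(tilt)*h-np.cos(tilt)*np.array([0,0,1]);x=flip*np.array([-np.sin(yaw),np.cos(yaw),0]);z=np.cross(x,y)
    M=np.c_[x,y,z];s=T[:3,:3].T@(np.array(p)-T[:3,3]);w=R.from_matrix(T[:3,:3].T@M).as_rotvec()
    print("slide",s.round(4),"twist",w.round(4),"deg",np.degrees(np.linalg.norm(w)).round(1))
E
python3 - <<'E'
from h import *
print(pose().round(3))
yaw=np.radians(-9.5);a=np.array([-.906*np.cos(yaw),-.906*np.sin(yaw),.4226]);rim=np.array([.5294,-.2326,.085])
for f in (1,-1): to(rim+.12*a,yaw,np.radians(65),f)
E
```

```text
[[ 0.269 -0.     0.963  0.155]
 [-0.963 -0.     0.269 -0.554]
 [ 0.    -1.    -0.     0.205]
 [ 0.     0.     0.     1.   ]]
slide [-0.2546  0.0697  0.3488] twist [-0.3296 -2.3218 -1.4791] deg 158.9
slide [-0.2546  0.0697  0.3488] twist [ 1.1154  0.3902 -0.2486] deg 69.2
```

Emit:
jog_arm(
  jaw=[1, 1, 1, 1, 1, 1, 1, 1, 1, 1],
  slide=[
    [-0.05, 0.0, 0.07],
    [-0.08, 0.0, 0.11],
    [-0.11, 0.01, 0.15],
    [-0.14, 0.02, 0.19],
    [-0.17, 0.03, 0.23],
    [-0.2, 0.04, 0.27],
    [-0.23, 0.05, 0.31],
    [-0.255, 0.07, 0.349],
    [-0.255, 0.07, 0.349],
    [-0.255, 0.07, 0.349],
  ],
  twist=[
    [0.15, 0.05, -0.03],
    [0.3, 0.1, -0.06],
    [0.45, 0.15, -0.1],
    [0.6, 0.2, -0.13],
    [0.75, 0.26, -0.16],
    [0.9, 0.31, -0.2],
    [1.05, 0.36, -0.23],
    [1.115, 0.39, -0.25],
    [1.115, 0.39, -0.25],
    [1.115, 0.39, -0.25],
  ],
)

```text
time_s: 2.05
eef_pos: [0.449, -0.2527, 0.1355]
ee_rot: [-0.642, 0.142, -0.172, 0.734]
ft_force: [0.7, 0.1, -0.8]
width: 0.0941
```

```bash
python3 - <<'E'
from h import *
s=telemetry.observe();print(s["joint_positions"].round(3),s["joint_vel"].round(3));print(pose().round(3))
p=shot("wrist");save(p,"w1.png");W=cloud(p);print(np.array(p["mount"]).round(3))
for r in nets.silhouettes(p,"tall_cap")[:3]: 
    q=W[r["mask"]];print(r["score"],np.round(r["rect"]),np.nanmedian(q,0))
yaw=np.radians(-9.5);a=np.array([-.906*np.cos(yaw),-.906*np.sin(yaw),.4226]);rim=np.array([.5294,-.2326,.085])
to(rim+.12*a,yaw,np.radians(65),-1)
E
```

```text
[-1.319  0.026  2.46   1.573  0.989 -0.814] [-0.036 -0.048 -0.006  0.002  0.001 -0.005]
[[-0.136  0.893  0.429  0.449]
 [-0.991 -0.117 -0.07  -0.253]
 [-0.012 -0.434  0.901  0.136]
 [ 0.     0.     0.     1.   ]]
[[ 1.     0.001  0.001  0.001]
 [-0.001 -0.24   0.971 -0.18 ]
 [ 0.001 -0.971 -0.24   0.07 ]
 [ 0.     0.     0.     1.   ]]
0.91 [174. 445.  96.  56.] [ 0.44347816 -0.16049276  0.01819737]
0.86 [266. 275.  95.  99.] [ 0.49419845 -0.23069002  0.10460914]
0.64 [365. 450.  80.  23.] [ 0.42080039 -0.27325907  0.03424082]
slide [-0.0358 -0.0279 -0.015 ] twist [ 0.0117  0.0036 -0.0279] deg 1.7
```

View pics/w1.png

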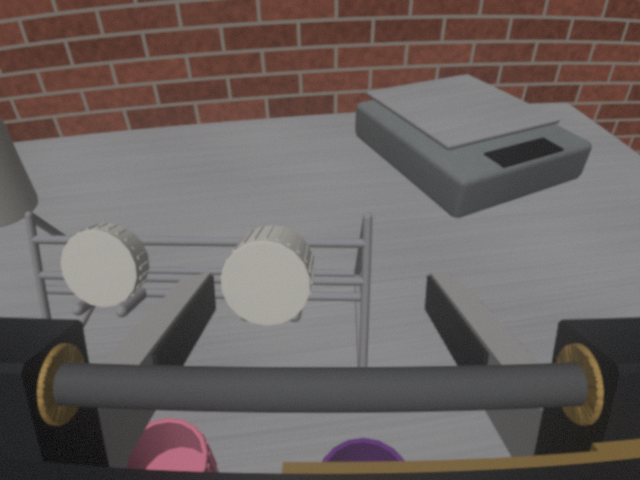

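The view shows the tall cap's face centred near (266,283), the short cap at (100,266), and the fingers offset to the right of the tall cap. I'll fit its face.

```bash
cat > fit.py <<'E'
from h import *
def face(p,thing="tall_cap",near=(.5294,-.2326,.085)):
    W=cloud(p)
    rs=[r for r in nets.silhouettes(p,thing) if np.linalg.norm(np.nanmedian(W[r["mask"]],0)-near)<.05]
    if not rs: print("no");return
    q=W[rs[0]["mask"]];q=q[~np.isnan(q[:,0])];q=q[np.linalg.norm(q-np.array(near),axis=1)<.07]
    rng=np.random.default_rng(0);best=None
    for _ in range(400):
        a,b,c=q[rng.choice(len(q),3,False)];n=np.cross(b-a,c-a);n/=np.linalg.norm(n)+1e-12
        i=abs((q-a)@n)<.0015
        if best is None or i.sum()>best.sum(): best=i
    f=q[best];c=f.mean(0);n=np.linalg.svd(f-c)[2][2];n*=np.sign(n[2])
    e1=np.cross(n,[0,0,1]);e1/=np.linalg.norm(e1);e2=np.cross(n,e1)
    (cx,cy),r=cv2.minEnclosingCircle(np.c_[(f-c)@e1,(f-c)@e2].astype(np.float32))
    ctr=c+cx*e1+cy*e2
    print(thing,"face pts",len(f),"centre",ctr.round(4),"mean",c.round(4),"n",n.round(3),"tilt",np.degrees(np.arccos(n[2])).round(1),"az",np.degrees(np.arctan2(-n[1],-n[0])).round(1),"r",round(r,4))
    return ctr,n
E
python3 - <<'E'
from fit import *
for i in range(2): face(shot("wrist"))
face(shot("wrist"),"short_cap",(.545,-.12,.09))
face(shot("side"))
c=np.array([.4954,-.2269,.101])
yaw=np.radians(-9.5);a=np.array([-.906*np.cos(yaw),-.906*np.sin(yaw),.4226])
for d in (.045,.03,-.027): to(c+d*a,yaw,np.radians(65),-1)
E
```

```text
tall_cap face pts 5790 centre [ 0.4918 -0.2285  0.1006] mean [ 0.4923 -0.2284  0.1016] n [-0.898  0.152  0.414] tilt 65.5 az -9.6 r 0.0264
tall_cap face pts 5769 centre [ 0.4921 -0.2283  0.101 ] mean [ 0.4923 -0.2285  0.1016] n [-0.898  0.151  0.414] tilt 65.5 az -9.5 r 0.0264
short_cap face pts 4437 centre [ 0.5269 -0.1228  0.0937] mean [ 0.5272 -0.1235  0.0946] n [-0.893  0.152  0.424] tilt 64.9 az -9.6 r 0.0266
tall_cap face pts 395 centre [ 0.4918 -0.2283  0.1013] mean [ 0.4928 -0.2292  0.1037] n [-0.893  0.153  0.424] tilt 64.9 az -9.8 r 0.0268
slide [-0.0338  0.0088 -0.0139] twist [ 0.0125  0.0016 -0.0292] deg 1.8
slide [-0.0333  0.0237 -0.0137] twist [ 0.0125  0.0016 -0.0292] deg 1.8
slide [-0.0317  0.0807 -0.013 ] twist [ 0.0125  0.0016 -0.0292] deg 1.8
```

```bash
python3 - <<'E'
from h import *
c=np.array([.492,-.2284,.101])
yaw=np.radians(-9.5);a=np.array([-.906*np.cos(yaw),-.906*np.sin(yaw),.4226])
for d in (.03,.02,-.027): to(c+d*a,yaw,np.radians(65),-1)
E
```

```text
slide [-0.0314  0.0209 -0.015 ] twist [ 0.0125  0.0016 -0.0292] deg 1.8
slide [-0.0311  0.0309 -0.0149] twist [ 0.0125  0.0016 -0.0292] deg 1.8
slide [-0.0297  0.0778 -0.0143] twist [ 0.0125  0.0016 -0.0292] deg 1.8
```

Emit:
jog_arm(
  jaw=[1, 1, 1, 1, 1, 1],
  slide=[
    [-0.015, 0.01, -0.007],
    [-0.031, 0.021, -0.015],
    [-0.031, 0.021, -0.015],
    [-0.031, 0.021, -0.015],
    [-0.031, 0.021, -0.015],
    [-0.031, 0.021, -0.015],
  ],
  twist=[
    [0.006, 0, -0.015],
    [0.0125, 0.0016, -0.029],
    [0.0125, 0.0016, -0.029],
    [0.0125, 0.0016, -0.029],
    [0.0125, 0.0016, -0.029],
    [0.0125, 0.0016, -0.029],
  ],
)

```text
time_s: 3.3
eef_pos: [0.4767, -0.2376, 0.1124]
ee_rot: [-0.634, 0.14, -0.167, 0.742]
ft_force: [0.1, 0.1, 0.2]
width: 0.0945
```

```bash
python3 - <<'E'
from fit import *
s=telemetry.observe();print(s["joint_positions"].round(3),s["joint_vel"].round(3));print(pose().round(3))
ctr,n=face(shot("wrist"));T=pose()
print("centre in tool",(T[:3,:3].T@(ctr-T[:3,3])).round(4))
c=np.array([.492,-.2284,.101])
yaw=np.radians(-9.5);a=np.array([-.906*np.cos(yaw),-.906*np.sin(yaw),.4226])
for d in (.015,-.027): to(c+d*a,yaw,np.radians(65),-1)
E
```

```text
[-1.181  0.135  2.46   1.8    0.918 -0.974] [ 0.004  0.003  0.001  0.003 -0.     0.   ]
[[-0.157  0.894  0.42   0.477]
 [-0.988 -0.141 -0.07  -0.238]
 [-0.003 -0.425  0.905  0.112]
 [ 0.     0.     0.     1.   ]]
tall_cap face pts 7922 centre [ 0.4921 -0.2279  0.101 ] mean [ 0.4924 -0.2283  0.1018] n [-0.897  0.153  0.414] tilt 65.5 az -9.7 r 0.0263
centre in tool [-0.0118  0.0173 -0.0044]
slide [-0.0114  0.0022 -0.0044] twist [ 0.0034  0.0003 -0.009 ] deg 0.6
slide [-0.011   0.0442 -0.0043] twist [ 0.0034  0.0003 -0.009 ] deg 0.6
```

Emit:
jog_arm(
  jaw=[1, 1, 1, 1, 1, 1, 1],
  slide=[
    [-0.011, 0.01, -0.004],
    [-0.011, 0.018, -0.004],
    [-0.011, 0.026, -0.004],
    [-0.011, 0.034, -0.004],
    [-0.011, 0.044, -0.004],
    [-0.011, 0.044, -0.004],
    [-0.011, 0.044, -0.004],
  ],
  twist=[
    [0.003, 0, -0.009],
    [0.003, 0, -0.009],
    [0.003, 0, -0.009],
    [0.003, 0, -0.009],
    [0.003, 0, -0.009],
    [0.003, 0, -0.009],
    [0.003, 0, -0.009],
  ],
)

```text
time_s: 4.28
eef_pos: [0.5161, -0.2322, 0.0898]
ee_rot: [-0.631, 0.14, -0.165, 0.745]
ft_force: [0.0, -0.4, 0.5]
width: 0.0937
```

```bash
python3 - <<'E'
from fit import *
s=telemetry.observe();print(s["joint_positions"].round(3),s["ft_force"].round(2));T=pose()
p=shot("wrist");save(p,"w2.png");ctr,n=face(p)
print("centre in tool",(T[:3,:3].T@(ctr-T[:3,3])).round(4),"n in tool",(T[:3,:3].T@n).round(3))
c=np.array([.492,-.2284,.101])
yaw=np.radians(-9.5);a=np.array([-.906*np.cos(yaw),-.906*np.sin(yaw),.4226])
to(c-.027*a,yaw,np.radians(65),-1)
E
```

```text
[-1.026  0.265  2.401  2.021  0.868 -1.099] [ 0.05 -0.36  0.48]
tall_cap face pts 12054 centre [ 0.4921 -0.2284  0.1012] mean [ 0.4929 -0.2283  0.1029] n [-0.897  0.153  0.415] tilt 65.5 az -9.7 r 0.0262
centre in tool [ 0.0001 -0.0268  0.0001] n in tool [-0.003 -1.    -0.009]
slide [ 0.0001  0.0003 -0.0002] twist [ 0.0004  0.0002 -0.    ] deg 0.0
```

View pics/w2.png

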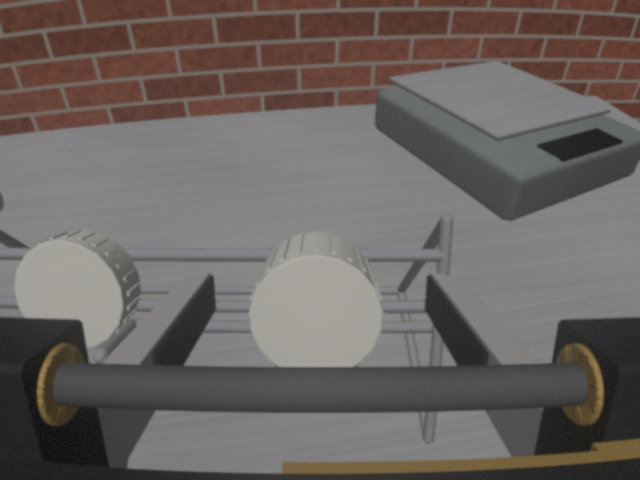

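The cap's face is centred between the fingers at (316,315), and the tips are 11 mm above the rim plane. I'll close, then lift up-slope (+tool z).

Emit:
jog_arm(
  jaw=[-1, -1, -1, -1, -1, -1, -1, -1],
  slide=[
    [0, 0, 0],
    [0, 0, 0],
    [0, 0, 0],
    [0, 0, 0],
    [0, 0, 0],
    [0, 0, 0],
    [0, 0, 0],
    [0, 0, 0],
  ],
  twist=[
    [0, 0, 0],
    [0, 0, 0],
    [0, 0, 0],
    [0, 0, 0],
    [0, 0, 0],
    [0, 0, 0],
    [0, 0, 0],
    [0, 0, 0],
  ],
)

```text
time_s: 5.38
eef_pos: [0.5163, -0.2312, 0.0905]
ee_rot: [-0.632, 0.14, -0.165, 0.744]
ft_force: [0.4, 4.8, 3.9]
width: 0.0517
```

Emit:
jog_arm(
  jaw=[-1, -1, -1, -1, -1, -1, -1, -1],
  slide=[
    [0, -0.002, 0.01],
    [0, -0.008, 0.02],
    [0, -0.014, 0.032],
    [0, -0.02, 0.045],
    [0, -0.028, 0.06],
    [0, -0.036, 0.08],
    [0, -0.042, 0.09],
    [0, -0.042, 0.09],
  ],
  twist=[
    [0, 0, 0],
    [0, 0, 0],
    [0, 0, 0],
    [0, 0, 0],
    [0, 0, 0],
    [0, 0, 0],
    [0, 0, 0],
    [0, 0, 0],
  ],
)

```text
time_s: 6.38
eef_pos: [0.5161, -0.2326, 0.1907]
ee_rot: [-0.631, 0.14, -0.164, 0.745]
ft_force: [-0.1, 0.5, -0.1]
width: 0.052
```

```bash
python3 - <<'E'
from fit import *
s=telemetry.observe();print(s["joint_positions"].round(3),s["width"]);T=pose();print(T.round(3))
p=shot("wrist");ctr,n=face(p,near=T[:3,3]-.015*T[:3,1])
print("centre in tool",(T[:3,:3].T@(ctr-T[:3,3])).round(4),"n in tool",(T[:3,:3].T@n).round(3))
face(shot("wrist"),"short_cap",(.545,-.12,.09))
# candidates for the next stage: tool down over an in-between point
for y in (-1.2,-.9,-.5,-.166,.2,.44):
    to([.42,.0,.25],y,0.0,-1)
E
```

```text
[-1.027 -0.109  2.4    1.679  0.764 -0.607] 0.05203199012514279
[[-0.165  0.895  0.415  0.516]
 [-0.986 -0.151 -0.067 -0.233]
 [ 0.003 -0.421  0.907  0.191]
 [ 0.     0.     0.     1.   ]]
tall_cap face pts 11973 centre [ 0.4917 -0.2302  0.2012] mean [ 0.4927 -0.2302  0.2033] n [-0.898  0.154  0.411] tilt 65.7 az -9.7 r 0.0263
centre in tool [ 0.0017 -0.0266 -0.0008] n in tool [-0.003 -1.    -0.01 ]
no
slide [-0.2125 -0.1457 -0.0006] twist [-1.026   0.9178 -0.5859] deg 85.7
slide [-0.2125 -0.1457 -0.0006] twist [-1.0799  0.6531 -0.4174] deg 76.2
slide [-0.2125 -0.1457 -0.0006] twist [-1.1228  0.2982 -0.1914] deg 67.5
slide [-0.2125 -0.1457 -0.0006] twist [-1.1342e+00  9.0000e-04 -2.1000e-03] deg 65.0
slide [-0.2125 -0.1457 -0.0006] twist [-1.1213 -0.3249  0.2053] deg 67.9
slide [-0.2125 -0.1457 -0.0006] twist [-1.0984 -0.538   0.3411] deg 72.7
```

Emit:
jog_arm(
  jaw=[-1, -1, -1, -1, -1, -1, -1, -1, -1, -1],
  slide=[
    [0, -0.03, 0.03],
    [-0.02, -0.07, 0.04],
    [-0.05, -0.1, 0.04],
    [-0.09, -0.12, 0.03],
    [-0.13, -0.14, 0.025],
    [-0.17, -0.15, 0.02],
    [-0.2, -0.154, 0.016],
    [-0.213, -0.154, 0.016],
    [-0.213, -0.154, 0.016],
    [-0.213, -0.154, 0.016],
  ],
  twist=[
    [-0.1, 0, 0],
    [-0.25, 0, 0],
    [-0.4, 0, 0],
    [-0.55, 0, 0],
    [-0.7, 0, 0],
    [-0.85, 0, 0],
    [-1.0, 0, 0],
    [-1.134, 0, 0],
    [-1.134, 0, 0],
    [-1.134, 0, 0],
  ],
)

```text
time_s: 7.82
eef_pos: [0.4209, 0.0014, 0.2665]
ee_rot: [0.457, -0.459, 0.541, -0.537]
ft_force: [-0.6, 0.5, -1.1]
width: 0.052
```

```bash
python3 - <<'E'
from fit import *
s=telemetry.observe();print(s["joint_positions"].round(3),s["width"]);T=pose();print(T.round(3))
p=shot("wrist");ctr,n=face(p,near=T[:3,3]-.015*T[:3,1])
print("centre in tool",(T[:3,:3].T@(ctr-T[:3,3])).round(4),"n in tool",(T[:3,:3].T@n).round(3))
p=shot("side");save(p,"side2.png")
for y in (-.166,.3,.785): to([.455,.2165,.17],y,0,-1)
E
```

```text
[-0.205 -0.176  1.803  0.002  1.52   1.528] 0.05200461510393359
[[-0.161 -0.006  0.987  0.421]
 [-0.987  0.003 -0.161  0.001]
 [-0.002 -1.    -0.006  0.266]
 [ 0.     0.     0.     1.   ]]
tall_cap face pts 11937 centre [0.4198 0.     0.2934] mean [ 4.219e-01 -4.000e-04  2.934e-01] n [-0.004  0.002  1.   ] tilt 0.2 az -25.7 r 0.0261
centre in tool [ 0.0015 -0.0269 -0.001 ] n in tool [-0.003 -1.    -0.01 ]
slide [-0.2187  0.0979  0.0005] twist [ 0.0013  0.0016 -0.002 ] deg 0.2
slide [-0.2187  0.0979  0.0005] twist [ 0.0008 -0.4644 -0.0023] deg 26.6
slide [-0.2187  0.0979  0.0005] twist [ 3.000e-04 -9.494e-01 -2.500e-03] deg 54.4
```

View pics/side2.png

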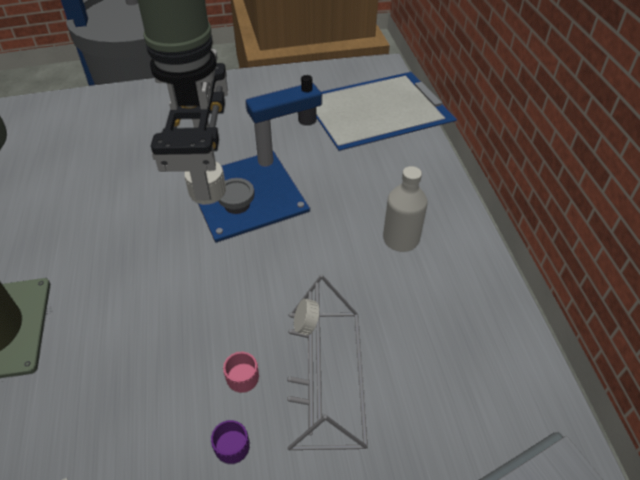

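The side view shows the tall cap held upright at (207,182), the short cap still in place at (306,316), and the nest at (236,194). I'll move closer and measure the nest with the wrist camera.

Emit:
jog_arm(
  jaw=[-1, -1, -1, -1],
  slide=[
    [-0.05, 0, 0.02],
    [-0.1, 0.01, 0.04],
    [-0.11, 0.015, 0.04],
    [-0.11, 0.015, 0.04],
  ],
  twist=[
    [0, 0, 0],
    [0, 0, 0],
    [0, 0, 0],
    [0, 0, 0],
  ],
)

```text
time_s: 8.48
eef_pos: [0.4746, 0.1022, 0.2524]
ee_rot: [0.457, -0.457, 0.54, -0.538]
ft_force: [-0.7, 0.1, 0.1]
width: 0.052
```

```bash
cat > nest.py <<'E'
from h import *
from scipy.optimize import least_squares
def circ(xy,r):
    f=lambda q:np.hypot(*(xy-q[:2]).T)-r
    s=least_squares(f,np.median(xy,0),loss="soft_l1",f_scale=.001);return s.x,np.std(s.fun)
def nest(p):
    P=cloud(p).reshape(-1,3);q=P[np.hypot(P[:,0]-.455,P[:,1]-.217)<.06]
    ring=q[(q[:,2]>.049)&(q[:,2]<.056)]
    d=ring[:,:2]; c,s=d.mean(0),0
    f=lambda v:np.abs(np.hypot(d[:,0]-v[0],d[:,1]-v[1])-.03275)   # ring band 28.5..37 mm
    v=least_squares(lambda v:np.maximum(f(v)-.004,0),[.455,.217]).x
    fl=q[np.hypot(q[:,0]-v[0],q[:,1]-v[1])<.02]
    H=np.hypot(d[:,0]-v[0],d[:,1]-v[1])
    az=np.degrees(np.arctan2(d[:,1]-v[1],d[:,0]-v[0]))
    print("ring n",len(ring),"band centre",v.round(4),"ring z",np.median(ring[:,2]).round(4),"r pct",np.percentile(H,[2,50,98]).round(4),"azcount",np.histogram(az,8,(-180,180))[0],"floor z",np.median(fl[:,2]).round(4),len(fl))
E
python3 - <<'E'
from nest import *
p=shot("wrist");save(p,"w3.png");nest(p);nest(shot("wrist"));nest(shot("scene"));nest(shot("side"));print(pose()[:3,3])
E
```

```text
ring n 2025 band centre [0.4529 0.2132] ring z 0.0523 r pct [0.0283 0.0327 0.0369] azcount [221 248 264 268 253 260 259 252] floor z 0.0465 1356
ring n 2012 band centre [0.4525 0.2135] ring z 0.0523 r pct [0.0285 0.0328 0.0369] azcount [211 250 277 261 251 252 259 251] floor z 0.0465 1341
ring n 418 band centre [0.4564 0.2158] ring z 0.0515 r pct [0.0171 0.0325 0.0382] azcount [53 51 49 52 52 53 54 54] floor z 0.0456 287
ring n 399 band centre [0.452  0.2125] ring z 0.0523 r pct [0.0157 0.0324 0.0377] azcount [45 61 52 45 47 61 42 46] floor z 0.0472 227
[0.47586586 0.10143351 0.25329841]
```

View pics/w3.png

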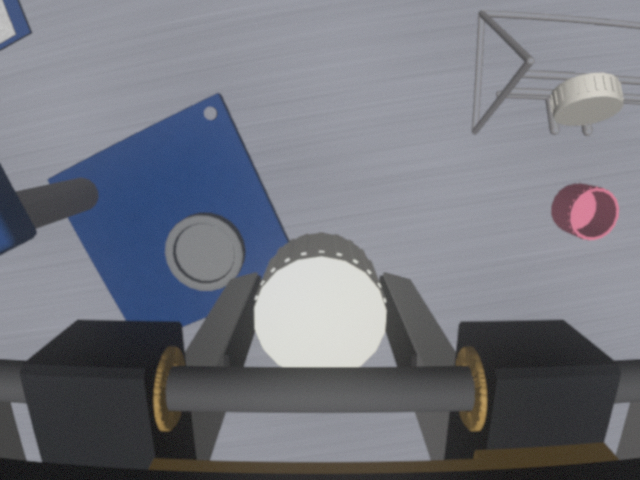

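The nest is in view at (205,252), the column at upper left (75,195), and the plate is turned about 25°. I'll rotate the tool so its body stays clear of the column, then re-measure the nest in that orientation so the camera bias cancels.

```bash
python3 - <<'E'
from h import *
to([.537,.142,.25],.873,0,-1)
E
```

```text
slide [-0.0501  0.0034  0.0536] twist [-0.0011 -1.0392 -0.0018] deg 59.5
```

Emit:
jog_arm(
  jaw=[-1, -1, -1, -1, -1, -1, -1, -1, -1],
  slide=[
    [-0.01, 0, 0.01],
    [-0.02, 0.0, 0.02],
    [-0.03, 0.0, 0.03],
    [-0.04, 0.0, 0.04],
    [-0.05, 0.003, 0.054],
    [-0.05, 0.003, 0.054],
    [-0.05, 0.003, 0.054],
    [-0.05, 0.003, 0.054],
    [-0.05, 0.003, 0.054],
  ],
  twist=[
    [0, -0.17, 0],
    [0, -0.34, 0],
    [0, -0.51, 0],
    [0, -0.68, 0],
    [0, -0.85, 0],
    [0, -1.0, 0],
    [0, -1.039, 0],
    [0, -1.039, 0],
    [0, -1.039, 0],
  ],
)

```text
time_s: 9.8
eef_pos: [0.5374, 0.1412, 0.2507]
ee_rot: [0.665, -0.664, 0.242, -0.242]
ft_force: [-0.2, 0.2, 0.4]
width: 0.052
```

```bash
python3 - <<'E'
from fit import *
from nest import *
s=telemetry.observe();print(s["joint_positions"].round(3));T=pose()
for i in range(3):
    p=shot("wrist");nest(p)
    if i<2:
        ctr,n=face(p,near=T[:3,3]-.015*T[:3,1]);print("centre in tool",(T[:3,:3].T@(ctr-T[:3,3])).round(4))
print(T.round(3))
P=cloud(p).reshape(-1,3)
m=(P[:,2]>.07)&(P[:,2]<.2)&(np.hypot(P[:,0]-.453,P[:,1]-.2135)>.08)&(np.hypot(P[:,0]-.453,P[:,1]-.2135)<.25)&(np.hypot(P[:,0]-T[0,3],P[:,1]-T[1,3])>.1)
print(m.sum(),P[m].min(0) if m.any() else 0,P[m].max(0) if m.any() else 0)
E
```

```text
[0.1   0.132 1.534 0.002 1.474 0.799]
ring n 2140 band centre [0.4528 0.2137] ring z 0.0524 r pct [0.0282 0.0325 0.0365] azcount [265 253 263 277 277 279 266 260] floor z 0.0467 1467
tall_cap face pts 11924 centre [0.5363 0.1387 0.2777] mean [0.5378 0.1407 0.2777] n [-0.008 -0.007  1.   ] tilt 0.6 az 41.2 r 0.0262
centre in tool [ 0.0007 -0.027  -0.0025]
ring n 2145 band centre [0.4524 0.2137] ring z 0.0524 r pct [0.0282 0.0326 0.0366] azcount [261 250 263 281 289 277 262 262] floor z 0.0466 1465
tall_cap face pts 11962 centre [0.5363 0.1392 0.2776] mean [0.5378 0.1408 0.2776] n [-0.007 -0.008  1.   ] tilt 0.6 az 48.3 r 0.0261
centre in tool [ 0.0004 -0.0269 -0.0022]
ring n 2146 band centre [0.4527 0.2137] ring z 0.0524 r pct [0.0282 0.0325 0.0365] azcount [261 251 259 283 285 282 267 258] floor z 0.0467 1470
[[ 0.765  0.001  0.644  0.537]
 [-0.644  0.002  0.765  0.141]
 [-0.    -1.     0.002  0.251]
 [ 0.     0.     0.     1.   ]]
6936 [0.49569561 0.30565423 0.07006544] [0.56266688 0.35760352 0.1690534 ]
```

Emit:
jog_arm(
  jaw=[-1, -1, -1, -1, -1, -1, -1, -1],
  slide=[
    [-0.05, 0, 0],
    [-0.1, 0.02, 0.002],
    [-0.112, 0.06, 0.003],
    [-0.112, 0.1, 0.003],
    [-0.112, 0.13, 0.003],
    [-0.112, 0.15, 0.003],
    [-0.112, 0.15, 0.003],
    [-0.112, 0.15, 0.003],
  ],
  twist=[
    [0, 0, 0],
    [0, 0, 0],
    [0, 0, 0],
    [0, 0, 0],
    [0, 0, 0],
    [0, 0, 0],
    [0, 0, 0],
    [0, 0, 0],
  ],
)

```text
time_s: 11.05
eef_pos: [0.4544, 0.2166, 0.1015]
ee_rot: [0.666, -0.663, 0.241, -0.242]
ft_force: [-0.6, -0.4, -0.0]
width: 0.0517
```

```bash
python3 - <<'E'
from fit import *
T=pose();print(T.round(4),telemetry.observe()["ft_force"])
C=[]
for n in ["wrist","scene","side"]:
    p=shot(n);r=face(p,near=T[:3,3]-.015*T[:3,1])
    W=cloud(p).reshape(-1,3)
    q=W[(np.hypot(W[:,0]-.453,W[:,1]-.215)<.05)&(W[:,2]>.05-.001)&(W[:,2]<.055)]
    v=least_squares(lambda v:np.maximum(np.abs(np.hypot(q[:,0]-v[0],q[:,1]-v[1])-.03275)-.004,0),[.453,.214]).x if 0 else None
    save(p,"pl_"+n+".png")
    if r: print(n,"cap in tool",(T[:3,:3].T@(r[0]-T[:3,3])).round(4))
a=cv2.imread("pics/pl_scene.png")[180:300,380:560];b=cv2.imread("pics/pl_side.png")[120:240,150:330]
cv2.imwrite("pics/pl.png",np.hstack([cv2.resize(x,None,fx=2.2,fy=2.2,interpolation=cv2.INTER_CUBIC) for x in (a,b)]))
to([.4532,.2152,.057],.873,0,-1)
E
```

```text
[[ 7.660e-01  2.200e-03  6.429e-01  4.544e-01]
 [-6.429e-01  2.400e-03  7.660e-01  2.166e-01]
 [ 1.000e-04 -1.000e+00  3.200e-03  1.015e-01]
 [ 0.000e+00  0.000e+00  0.000e+00  1.000e+00]] [-0.58078985 -0.4432168  -0.02588405]
tall_cap face pts 11970 centre [0.4535 0.2141 0.1285] mean [0.4547 0.216  0.1285] n [-0.01  -0.007  1.   ] tilt 0.7 az 36.3 r 0.0263
wrist cap in tool [ 0.0009 -0.027  -0.0025]
tall_cap face pts 210 centre [0.4559 0.219  0.1281] mean [0.4597 0.2242 0.1279] n [0.025 0.016 1.   ] tilt 1.7 az -147.1 r 0.0258
scene cap in tool [-0.0004 -0.0266  0.0029]
tall_cap face pts 270 centre [0.4531 0.2131 0.1278] mean [0.4487 0.2133 0.1278] n [-0.014 -0.046  0.999] tilt 2.7 az 72.7 r 0.0266
side cap in tool [ 0.0012 -0.0263 -0.0035]
slide [ 0.0001  0.0444 -0.0018] twist [-0.0032 -0.0005  0.0001] deg 0.2
```

View pics/pl.png

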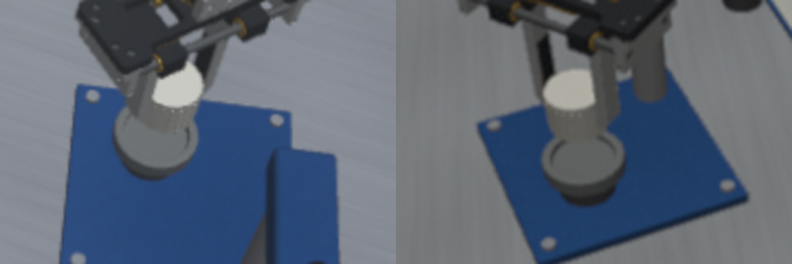

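Emit:
jog_arm(
  jaw=[-1, -1, -1, -1, -1, -1, -1],
  slide=[
    [0, 0.01, -0.001],
    [0, 0.02, -0.001],
    [0, 0.03, -0.001],
    [0, 0.036, -0.001],
    [0, 0.04, -0.001],
    [0, 0.0425, -0.001],
    [0, 0.0425, -0.001],
  ],
  twist=[
    [-0.003, 0, 0],
    [-0.003, 0, 0],
    [-0.003, 0, 0],
    [-0.003, 0, 0],
    [-0.003, 0, 0],
    [-0.003, 0, 0],
    [-0.003, 0, 0],
  ],
)

```text
time_s: 12.22
eef_pos: [0.4537, 0.2158, 0.0589]
ee_rot: [0.664, -0.664, 0.242, -0.242]
ft_force: [0.5, -0.1, -0.7]
width: 0.0523
```

```bash
python3 - <<'E'
from fit import *
T=pose();print(T.round(4),telemetry.observe()["ft_force"])
r=face(shot("wrist"),near=T[:3,3]-.015*T[:3,1]);print("cap in tool",(T[:3,:3].T@(r[0]-T[:3,3])).round(4))
E
```

```text
[[ 7.659e-01  2.000e-04  6.429e-01  4.537e-01]
 [-6.429e-01  1.000e-04  7.659e-01  2.158e-01]
 [ 1.000e-04 -1.000e+00  2.000e-04  5.890e-02]
 [ 0.000e+00  0.000e+00  0.000e+00  1.000e+00]] [ 0.48161172 -0.10695229 -0.70961922]
tall_cap face pts 11932 centre [0.4526 0.2136 0.0858] mean [0.4541 0.2153 0.0859] n [-0.007 -0.005  1.   ] tilt 0.5 az 34.4 r 0.0261
cap in tool [ 0.0006 -0.027  -0.0024]
```

The rim is inside the pocket with no contact force. I'll lower it the last bit, then open.

Emit:
jog_arm(
  jaw=[-1, -1, -1, -1],
  slide=[
    [0, 0.001, 0],
    [0, 0.002, 0],
    [0, 0.002, 0],
    [0, 0.002, 0],
  ],
  twist=[
    [0, 0, 0],
    [0, 0, 0],
    [0, 0, 0],
    [0, 0, 0],
  ],
)

```text
time_s: 12.82
eef_pos: [0.4544, 0.2161, 0.0577]
ee_rot: [0.665, -0.664, 0.241, -0.242]
ft_force: [-0.3, 0.4, 4.0]
width: 0.0523
```

Emit:
jog_arm(
  jaw=[0.6, 0.6, 0.6, 0.6, 0.6, 0.6],
  slide=[
    [0, 0, 0],
    [0, 0, 0],
    [0, 0, 0],
    [0, 0, 0],
    [0, 0, 0],
    [0, 0, 0],
  ],
  twist=[
    [0, 0, 0],
    [0, 0, 0],
    [0, 0, 0],
    [0, 0, 0],
    [0, 0, 0],
    [0, 0, 0],
  ],
)

```text
time_s: 13.58
eef_pos: [0.4544, 0.2161, 0.0577]
ee_rot: [0.665, -0.664, 0.241, -0.242]
ft_force: [0.4, 1.0, -0.4]
width: 0.0752
```

Emit:
jog_arm(
  jaw=[0.6, 0.6, 0.6, 0.6, 0.6, 0.6, 0.6, 0.6],
  slide=[
    [0, -0.02, 0],
    [0, -0.05, 0],
    [0, -0.09, 0],
    [0, -0.13, 0],
    [0, -0.16, 0],
    [0, -0.18, 0],
    [0, -0.18, 0],
    [0, -0.18, 0],
  ],
  twist=[
    [0, 0, 0],
    [0, 0, 0],
    [0, 0, 0],
    [0, 0, 0],
    [0, 0, 0],
    [0, 0, 0],
    [0, 0, 0],
    [0, 0, 0],
  ],
)

```text
time_s: 14.58
eef_pos: [0.4534, 0.2158, 0.2366]
ee_rot: [0.665, -0.664, 0.242, -0.242]
ft_force: [0.2, 0.7, 0.3]
width: 0.0749
```

```bash
python3 - <<'E'
from fit import *
p=shot("wrist");save(p,"end.png");r=face(p,near=(.4526,.2137,.08))
W=cloud(p).reshape(-1,3);q=W[np.hypot(W[:,0]-.4526,W[:,1]-.2137)<.045];q=q[(q[:,2]>.0495)&(q[:,2]<.055)]
H=np.hypot(q[:,0]-.4526,q[:,1]-.2137);print("ring",len(q),np.percentile(H,[2,98]))
for n,t in (("side","short_cap"),("scene","bottle"),("side","bottle")):
    p=shot(n);W=cloud(p)
    for r in nets.silhouettes(p,t)[:2]: print(n,t,round(r["score"],2),np.round(r["rect"]),np.nanmedian(W[r["mask"]],0).round(4))
print(telemetry.observe()["width"])
E
```

```text
tall_cap face pts 3123 centre [0.4532 0.2142 0.0847] mean [0.4533 0.2143 0.0847] n [-0.001 -0.001  1.   ] tilt 0.1 az 64.9 r 0.0259
ring 1829 [0.02783266 0.03704185]
side short_cap 0.43 [255. 156. 137. 168.] [0.5136 0.2787 0.0142]
scene bottle 0.7 [318. 344.  45.  69.] [0.7728 0.0873 0.1128]
side bottle 0.87 [406. 209.  40.  89.] [0.744  0.0556 0.0978]
0.07491131925096185
```

View pics/end.png

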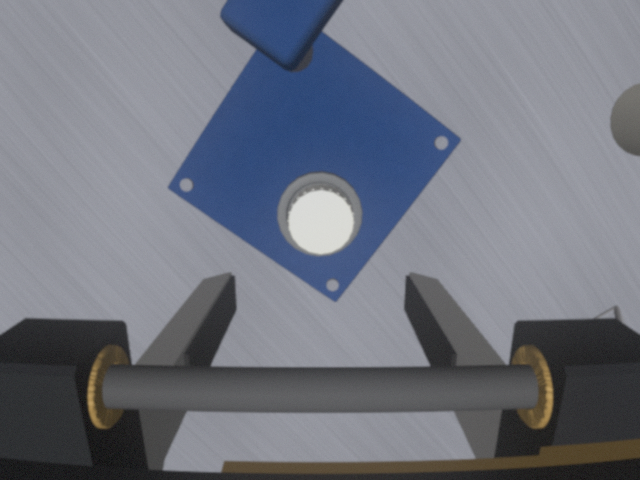

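The tall cap sits flat in the nest at (320,220), top up, with its top at 84.7 mm and a tilt of 0.1°. The gripper is clear. The net missed the short cap, so I'll check it by depth and then sign off.

```bash
python3 - <<'E'
from h import *
for n in ("scene","side"):
    P=cloud(shot(n)).reshape(-1,3)
    q=P[(P[:,0]>.5)&(P[:,0]<.56)&(P[:,1]>-.16)&(P[:,1]<-.09)&(P[:,2]>.06)];print(n,len(q),np.median(q,0).round(4))
print(robot.sign_off())
E
```

```text
scene 503 [ 0.5474 -0.1178  0.1   ]
side 967 [ 0.5348 -0.1342  0.0987]
the job is handed in; nothing more can be done
None
```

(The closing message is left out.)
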